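# Nudge the soapstone roundel into its pocket and clamp it

### The arm

A 6-joint arm with a two-finger parallel gripper is mounted at the origin on the work surface. World frame = base frame: x ahead of the robot, y to its left, z up, the work surface at z = 0. Lengths are in m, angles in rad, forces in N, time in s.
With the tool pointing down it reaches from about 0.35 to 0.975 m from the base axis. Payload 4.9 kg.
Tool frame: the origin (TCP) lies on the centre line of the jaws, within the pads' length; the fingertips stand manip.tcp_to_tips ahead of it and the grasp point (between the pads) is the TCP (manip.tcp_to_tips is the distance from the TCP to the fingertips, in m); y points along the fingers, z is the direction in which the jaws open and shut, and the axes are right-handed (so a half turn about y gives the same grasp; the last joint's range is limited). The gripper opens to 85 mm and grips with 20 to 120 N. Pads are 22 mm wide; open, the fingers measure 114 mm over their backs; the gripper's body (76 mm by 85 mm) begins 54 mm behind the grasp point. The pads swing forward as they close: fully open they stand 13 mm farther back than shut.
Start: joints at [-1.413, 0.053, 1.613, -0, 1.476, -0.119], TCP at [0.171, -0.601, 0.25] pointing down, gripper open.
Joint ranges: [-3.01, 3.01], [-1.01, 2.22], [0.06, 2.58], [-1.02, 4.17], [0.09, 2.62], [-3.14, 3.14]. Speed limits (rad/s): [2.57, 2.57, 3.14, 3.14, 3.14, 3.14].

### API

Orientations are given as a unit quaternion [w, x, y, z].
In Python, from plant import manip gives the robot as it stands.
- The arm moves only by the tool apply_moves, never from a script. Its argument "moves" is a list of rows, each a list of 7 numbers: the gripper's target within -1 to 1 (shut at 1, half-way at 0, fully open at -1), then the shift along the tool's x, y, z in mm, then the turn, a rotation vector about the tool's x, y, z in degrees. A call has 1 to 20 rows; each row shifts and turns the commanded pose from where the row before left it, along the tool's axes as they then stand; what a row does not reach is not made up. A row lasts 1/10 s, in which the tool goes at most 50 mm and 8.59 degrees, less where a joint would pass 70% of its speed; a pose out of reach is approached as far as the arm can. A call with a gripper value outside its range is refused whole. The fingers move at their own pace and stop on an object; the grip force is fixed at half the most. Time passes only in rows, so rows that do not move let the fingers close. It gives the time, the measured TCP pose, the force and the opening at its end, in the units of the state.
- manip.state(): the state, without advancing time (a new reading comes with each control period).
- manip.grab_frame(name): name is "side" or "top" or "wrist"; returns the picture (480x640x3 uint8, blue, green, red); there is no depth.
- manip.calibration(name): a dict with "mtx" (3x3 intrinsics, pixels), "T" (4x4, takes a point from camera to world coordinates); the wrist camera has in their place "T_tool_cam" (4x4, takes a point from camera to tool coordinates, whose origin is the TCP and whose axes are the tool frame's). Camera axes: x right, y down, z forward; pixel columns grow to the right and rows downward; lengths in m; the calibration is good to about 2 mm. A picture is of the moment at which its call begins: read the wrist's pose just before it. calibration takes no time and is no camera call.
- manip.job_done(): hands the job in, once; it reports no verdict.
The state is a dict: "time": time; "joint_pos": joint angles; "joint_vel": joint speeds; "joint_efforts": joint torques, N m; "tool_pos": TCP position; "tool_rot": TCP orientation; "contact_force": force on the tool from outside, world axes, zero at the start; "ft_torque": the same for the moment, N m; "gripper_width": opening from 0.0 (shut) to 1.0 (fully open).
Only numpy, scipy, OpenCV 4.12 (cv2) and the standard library are available. Lean on these libraries where they do the work, as an engineer would, in place of code of your own. Each camera call takes 0.05 s, during which the arm holds its last target. There are 200 camera calls.

### The job

Nudge the round stone blank along the wooden holding block, without lifting it, until it drops flat into the shallow pocket somewhere along the lane; then push the sliding wooden jaw against it with a firm but gentle push (about 8 N on the stone, held for half a second) so it is held snug between jaw and fence. Soapstone bruises easily, so never push hard on it, and leave the other things on the bench and block where they are.

Things in the scene. Friction and masses are not known exactly. Their poses are not given: they have to be found in the camera images.
- block: Wooden holding block bolted to the bench, 220 mm (x) by 310 mm (y), base plate 8 mm thick. Origin: on the bench under the lane's middle line. Own +y is the lane's direction of travel, own +x points across it to the tall fence, z up. An open entry plate (120 mm wide, top 20 mm above the bench) runs from y = -160 mm to the lane.
- lane_mouth (a point): Middle of the lane's mouth, on its floor (block x 0, y -50, z 20 mm). The lane is 60 mm wide, y = -50 to +150 mm, floor 20 mm above the bench (19.5 past y = -35); fence 24 mm above the floor on the +x side, rail 8 mm above it on the -x side. Before the mouth both flare out at 30 degrees (y = -105 to -50 mm). Nudged off-centre, the stone can jam in the flare.
- lane_end (a point): Point on the lane's middle line near its end (block x 0, y +140, z 20 mm). In the lane floor is a round pocket 61 mm across, 8 mm deep, its centre on the middle line somewhere from y = 0 to +60 mm of the block: it is in an adjustable insert and its place is not measured. The stone drops into it and its far wall then stops the stone.
- roundel_center (a point): Centre (half-way up) of the round pink soapstone blank: an upright disc 56 mm across, 30 mm high, 0.16 to 0.25 kg. It starts on the entry plate (block y -118 to -105 mm, x within 12 mm), centre 35 mm above the bench; in the pocket 26.5 mm. Slippery: sliding it takes 0.5 to 2 N. It bruises if robot or jaw presses it with more than 20 N.
- jaw (a joint): Travel of the sliding wooden jaw in m: 0 = open; it grows as the jaw moves along the block's +x to the fence, stop at 0.055; starts at 0 to 0.015. With the stone in its pocket the jaw presses it on the fence at about 0.042. It slides against about 3 N of friction and stays where left, so 11 N on the jaw is about 8 N on the stone.
- jaw_face (a point): Middle of the jaw's clamping face, which looks along the block's +x (axes as the block). The jaw is a bar 150 mm long (block y -20 to +130 mm), 24 mm thick in x, from 29 to 43 mm above the bench; this point is 36 mm above the bench.
- jaw_tab (a point): Point on the centre line of the upright wooden tab on the jaw, 64 mm above the bench. The tab is 18 mm thick (x), 45 mm long (y), its top 78 mm above the bench. Push its back face (9 mm from this point, on the block's -x side) or pinch it from above.
- hippo: Pink soapstone hippo, 140 mm long, 75 mm high; bystander. Origin under its middle.
- rasp: Steel half-round rasp with wooden handle, 310 mm long, 25 mm high; bystander. Origin where handle meets blade.
- egg: Grey stone egg with a flat foot, 48 mm wide, 61 mm high; bystander. Origin under its foot.
- mallet: Acacia mallet, head 100 mm long and 80 mm across, handle 200 mm long from the head's middle; bystander. Origin under the head.
- offcut_a: Cream stone offcut 26 by 34 by 29 mm on the block's base plate behind the fence (block x = 75 to 90 mm); bystander. Origin under it.
- offcut_b: Grey stone offcut 30 by 22 by 18 mm on the block's base plate behind the fence; bystander. Origin under it.
- offcut_c: Pink stone offcut 50 by 36 by 37 mm on the bench; bystander. Origin under it.
There are look-alikes about, which are no part of the job. What is shaped like the part that bears roundel_center but green, orange or purple is not meant.

How it is judged:
On the way, in this order (a step that is already met when the one before it is completed fails the run):
1. the stone has dropped flat into the pocket (z of roundel_center in the frame of block between 0.0245 and 0.0285 m and angle between roundel_center's own z axis and vertical below 0.08 rad and y of roundel_center in the frame of block between -0.006 and 0.066 m), for 0.1 s.
2. the jaw presses the stone with at least 4 N (contact force between jaw and roundel above 4 N), for 0.2 s.
At the end, for the whole second after the job is handed in: The stone lies flat (within 0.08 rad) in the pocket, its centre 24.5 to 28.5 mm above the bench and within the pocket's part of the lane (block y from -6 to +66 mm), at rest, with the jaw's face touching it or at most 2.5 mm from it (all of step 1 and x of roundel_center in the frame of jaw_face below 0.0305 m and linear speed of roundel below 0.02 m/s).
It fails at once if the robot presses the stone with more than 20 N (contact force between any of the fingers, the arm and roundel above 20 N).
It fails at once if the jaw presses the stone with more than 20 N (contact force between jaw and roundel above 20 N).
It fails at once if the stone is lifted off the lane (more than 6 mm) (z of roundel_center in the frame of block above 0.041 m).
It fails at once if a bystander is moved by more than 20 mm (distance of any of hippo, rasp, egg, mallet, offcut_a, offcut_b, offcut_c from where it was at the start of the episode above 0.02 m).
It also fails if it takes over 64 s, if anything falls off the work surface, if the arm or the gripper's body presses on something with over 40 N, if the wrist force passes 120 N, or if a joint passes its speed limit or range.

## Working session

There is one attempt and no reset: what is moved stays moved. The work goes in short steps, Python scripts to look and compute and a tool call to move; the robot and the scene stay as the last step left them, time stands still between calls to the robot, and variables do not carry over. Pictures are saved under pics/ and viewed, about 8 in all and at most 12, crops included, and the job is handed in when it is done.

Besides the shell and the picture viewer there is one more tool, called after ">>>" as name(argument=value, ...), one argument or row to a line, values as JSON. apply_moves: Moves the arm, as the interface text tells. Its arguments: {"type":"object","properties":{"moves":{"type":"array","items":{"type":"array","items":{"type":"number"}}}},"required":["moves"]}

```bash
mkdir -p pics; ls
python3 - <<'E'
from plant import manip
import cv2,numpy as np
s=manip.state();print({k:np.round(v,3).tolist() for k,v in s.items()},manip.tcp_to_tips)
for n in("top","side"):
    cv2.imwrite(f"pics/{n}0.png",manip.grab_frame(n)); c=manip.calibration(n);print(n,np.round(c["mtx"],1).tolist(),np.round(c["T"],3).tolist())
print(np.round(manip.calibration("wrist")["T_tool_cam"],3).tolist())
E
```

```text
pics
{'time': 0.0, 'joint_pos': [-1.413, 0.053, 1.614, -0.0, 1.476, -0.119], 'joint_vel': [0.0, -0.0, -0.002, 0.001, -0.001, -0.0], 'joint_efforts': [-0.0, -39.368, -37.017, -0.0, 0.007, 0.0], 'tool_pos': [0.171, -0.601, 0.249], 'tool_rot': [0.098, -0.098, 0.701, -0.7], 'contact_force': [-0.175, -0.393, -0.097], 'ft_torque': [-0.041, 0.053, 0.014], 'gripper_width': 1.002} 0.019
top [[590.7, 0.0, 306.8], [0.0, 590.7, 247.8], [0.0, 0.0, 1.0]] [[-0.009, -0.998, 0.055, 0.449], [-1.0, 0.01, 0.012, 0.062], [-0.013, -0.055, -0.998, 1.753], [0.0, 0.0, 0.0, 1.0]]
side [[494.5, 0.0, 320.0], [0.0, 494.5, 236.4], [0.0, 0.0, 1.0]] [[-0.835, -0.423, 0.352, 0.184], [-0.551, 0.631, -0.547, 0.663], [0.009, -0.65, -0.76, 0.898], [0.0, 0.0, 0.0, 1.0]]
[[-0.001, 0.945, 0.326, -0.084], [0.0, -0.326, 0.945, -0.123], [1.0, 0.001, 0.0, -0.001], [0.0, 0.0, 0.0, 1.0]]
```

View pics/top0.png

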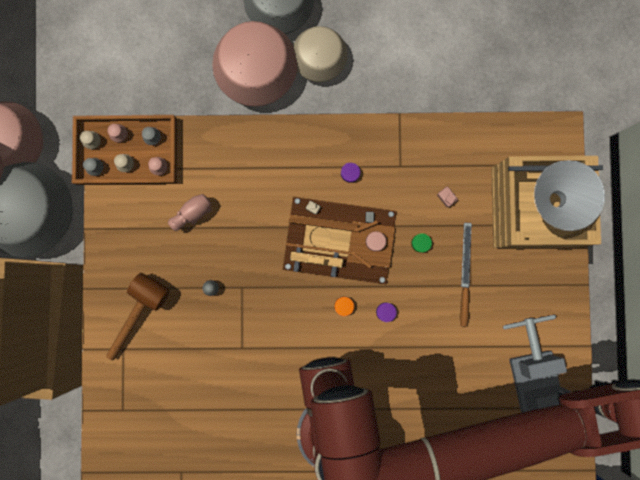

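View pics/side0.png

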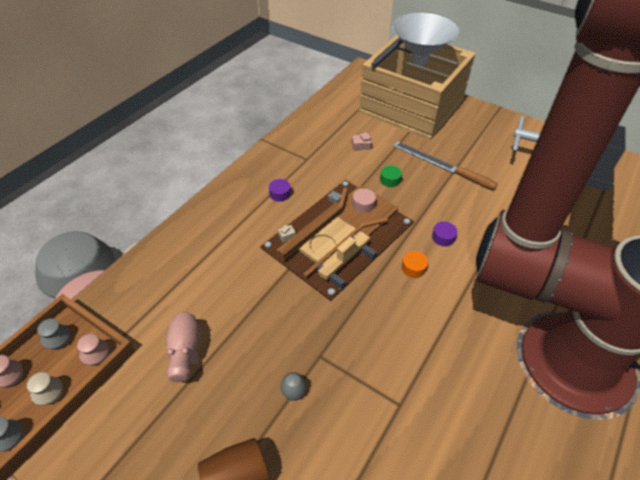

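Top view: the block is around (340,240) and the pink round stone is on its entry plate at (376,241). The look-alikes are green (422,243), orange (345,306) and purple (351,172) and (386,312). Only the pink one fits. I'll confirm it in an enlarged crop and read the block's corners there.

Run:
```python
import cv2
a=cv2.imread("pics/top0.png")[190:290,275:405]
cv2.imwrite("pics/topc.png",cv2.resize(a,None,fx=6,fy=6,interpolation=cv2.INTER_CUBIC))
```

```text
(no output)
```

View pics/topc.png

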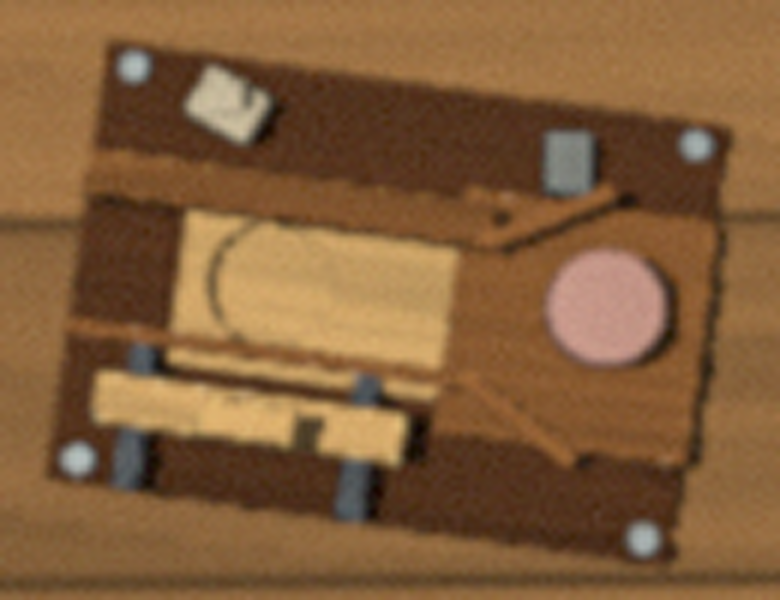

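The crop confirms the pink disc at crop (608,307) on the entry plate. It also shows the pocket's dark far-wall arc near crop (210,285) and the tab near (250,405). The base corners are at crop (110,44), (730,130), (672,560) and (50,478).

```bash
cat > h.py <<'E'
from plant import manip
import cv2,numpy as np
from scipy.spatial.transform import Rotation as R
def pose():
    s=manip.state();T=np.eye(4);T[:3,:3]=R.from_quat(np.roll(s["tool_rot"],-1)).as_matrix();T[:3,3]=s["tool_pos"];return s,T
def px2w(mtx,T,uv,z):
    uv=np.atleast_2d(np.array(uv,float));d=np.c_[uv,np.ones(len(uv))]@np.linalg.inv(mtx).T@T[:3,:3].T
    o=T[:3,3];return o+d*((z-o[2])/d[:,2])[:,None]
def w2px(mtx,T,P):
    p=(np.atleast_2d(P)-T[:3,3])@T[:3,:3]@mtx.T;return p[:,:2]/p[:,2:]
E
python3 - <<'E'
from h import *
c=manip.calibration("top")
f=lambda L,z:px2w(c["mtx"],c["T"],np.array(L)/6.+[275-5/12,190-5/12],z)
b=f([(110,44),(730,130),(672,560),(50,478)],.008);print(b.round(4))
ce=b.mean(0);yd=(b[0]+b[3]-b[1]-b[2])[:2];yd/=np.linalg.norm(yd);xd=np.array([yd[1],-yd[0]])
print("centre",ce,"yaw of x",np.degrees(np.arctan2(xd[1],xd[0])))
for n,p,z in[("stone",(608,307),.05),("arc far",(210,285),.0195),("lane floor L",(180,210),.0195),("mouthplate edge",(458,250),.0195),("fence in",(300,222),.044),("fence in2",(470,245),.044),("rail in",(300,350),.028),("jaw bar TL",(95,372),.043),("jaw R",(405,410),.043),("tab",(250,405),.078)]:
    w=f([p],z)[0];print(n,w.round(4),"blk",((w-ce)[:2]@np.c_[xd,yd]*1000).round(1))
s,T=pose();print(T.round(3))
E
```

```text
[[ 0.6971  0.124   0.008 ]
 [ 0.6511 -0.182   0.008 ]
 [ 0.4394 -0.15    0.008 ]
 [ 0.4824  0.1552  0.008 ]]
centre [ 0.56749239 -0.0132196   0.008     ] yaw of x -8.291248778054916
stone [ 0.5613 -0.1161  0.05  ] blk [   8.7 -102.7]
arc far [0.576  0.0754 0.0195] blk [-4.3 88.9]
lane floor L [0.6131 0.0898 0.0195] blk [ 30.3 108.5]
mouthplate edge [ 0.592  -0.0463  0.0195] blk [ 29.1 -29.2]
fence in [0.6044 0.0314 0.044 ] blk [30.  49.5]
fence in2 [ 0.5924 -0.0506  0.044 ] blk [ 30.  -33.4]
rail in [0.5432 0.0318 0.028 ] blk [-30.5  41. ]
jaw bar TL [0.5327 0.1312 0.043 ] blk [-55.2 137.9]
jaw R [ 0.5129 -0.0183  0.043 ] blk [-53.3 -12.9]
tab [0.5147 0.0566 0.078 ] blk [-62.3  61.4]
[[-0.962 -0.     0.273  0.171]
 [-0.273  0.002 -0.962 -0.601]
 [-0.    -1.    -0.002  0.249]
 [ 0.     0.     0.     1.   ]]
```

>>> apply_moves(
  moves=[
    [-1,0,0,0,0,-8.25,0],
    [-1,0,0,0,0,-8.25,0],
    [-1,0,0,0,0,-8.25,0],
    [-1,0,0,0,0,-8.25,0],
    [-1,0,0,0,0,-8.25,0],
    [-1,0,0,0,0,-8.25,0],
    [-1,0,0,0,0,-8.25,0],
    [-1,0,0,0,0,-8.25,0],
  ],
)

```text
time: 0.9
tool_pos: [0.1707, -0.6008, 0.2495]
tool_rot: [0.465, -0.465, 0.533, -0.532]
contact_force: [0.2, 0.0, 0.3]
gripper_width: 0.998
```

>>> apply_moves(
  moves=[
    [-1,-40,-3,17,0,0,0],
    [-1,-40,-3,17,0,0,0],
    [-1,-40,-3,17,0,0,0],
    [-1,-40,-3,17,0,0,0],
    [-1,-40,-3,17,0,0,0],
    [-1,-40,-3,17,0,0,0],
    [-1,-40,-3,17,0,0,0],
    [-1,-40,-3,17,0,0,0],
    [-1,-40,-3,17,0,0,0],
    [-1,-40,-3,17,0,0,0],
    [-1,-40,-3,17,0,0,0],
    [-1,-40,-3,17,0,0,0],
    [-1,-40,-3,17,0,0,0],
    [-1,-40,-3,17,0,0,0],
    [-1,-40,-3,17,0,0,0],
    [-1,-40,-3,17,0,0,0],
    [-1,-40,-3,17,0,0,0],
    [-1,-40,-3,17,0,0,0],
    [-1,0,0,0,0,0,0],
    [-1,0,0,0,0,0,0],
  ],
)

```text
time: 2.9
tool_pos: [0.5755, 0.0689, 0.3035]
tool_rot: [0.463, -0.464, 0.534, -0.534]
contact_force: [-0.4, -0.4, -0.5]
gripper_width: 0.995
```

Run:
```python
from h import *
s,T=pose();im=manip.grab_frame("wrist");cv2.imwrite("pics/w0.png",im);np.save("T0.npy",T)
print(T.round(3),s["time"],manip.calibration("wrist")["mtx"])
```

```text
[[-0.14  -0.002  0.99   0.576]
 [-0.99  -0.    -0.14   0.069]
 [ 0.001 -1.    -0.002  0.303]
 [ 0.     0.     0.     1.   ]] 2.9 [[371.02228446   0.         319.42881608]
 [  0.         371.02228446 235.34867942]
 [  0.           0.           1.        ]]
```

View pics/w0.png

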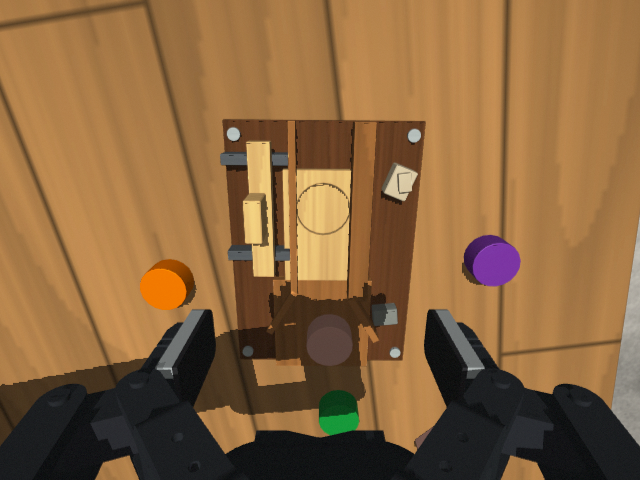

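The wrist view shows the pocket ring at columns 297–350 and rows 183–234. The shaded stone is about (329,337), the tab top spans about (250–266, 194–243), and the base corners are (223,121), (424,121), (402,360) and (241,360). I'll turn these into block coordinates and take one enlarged crop for accuracy.

Run:
```python
from h import *
im=cv2.imread("pics/w0.png")[180:380,225:405]
im=cv2.convertScaleAbs(im,alpha=1.6,beta=10)
cv2.imwrite("pics/w0c.png",cv2.resize(im[:190],None,fx=3,fy=3,interpolation=cv2.INTER_CUBIC))
T=np.load("T0.npy");c=manip.calibration("wrist");C=T@c["T_tool_cam"]
f=lambda L,z:px2w(c["mtx"],C,L,z)
b=f([(223,121),(424,121),(402,360),(241,360)],.008)
print(b.round(4), np.linalg.norm(b-np.roll(b,1,0),axis=1))
yd=(b[0]+b[1]-b[2]-b[3])[:2];yd/=np.linalg.norm(yd);xd=np.array([yd[1],-yd[0]]);ce=b.mean(0)[:2]+.005*-0*yd
O=ce+.005*yd;print("O",O,"yaw",np.degrees(np.arctan2(xd[1],xd[0])))
for n,p,z in[("pocket",(323.5,208.5),.0195),("pk far",(323,183),.0195),("pk near",(323,234),.0195),("step L",(285,280),.0195),("step R",(350,280),.0195),("fence in base",(354,200),.0195),("jaw face",(272,200),.043),("jaw face2",(275,276),.043),("tab far",(267,194),.078),("tab near",(265,243),.078),("tab farL",(248,194),.078),("stone",(330,335),.05)]:
    w=f([p],z)[0,:2];print(n,w.round(4),"blk",((w-O)@np.c_[xd,yd]*1000).round(1))
```

```text
[[ 0.482   0.1536  0.008 ]
 [ 0.6964  0.1236  0.008 ]
 [ 0.6524 -0.1816  0.008 ]
 [ 0.4373 -0.1515  0.008 ]] [0.30842907 0.21655177 0.30833334 0.21724774]
O [ 0.56774732 -0.00901228] yaw -8.270560138350978
pocket [0.5764 0.0453] blk [ 0.7 54.9]
pk far [0.5798 0.0742] blk [-0.1 84. ]
pk near [0.5717 0.0151] blk [ 0.4 24.5]
step L [ 0.5182 -0.0368] blk [-45.1 -34.6]
step R [ 0.5961 -0.0477] blk [ 33.6 -34.2]
fence in base [0.6116 0.0503] blk [34.9 65. ]
jaw face [0.5243 0.0683] blk [-54.1  70.2]
jaw face2 [ 0.5117 -0.0193] blk [-53.9 -18.2]
tab far [0.5264 0.0825] blk [-54.1  84.6]
tab near [0.5152 0.0336] blk [-58.2  34.6]
tab farL [0.5084 0.085 ] blk [-72.3  84.5]
stone [ 0.5639 -0.1007] blk [  9.4 -91.3]
```

View pics/w0c.png

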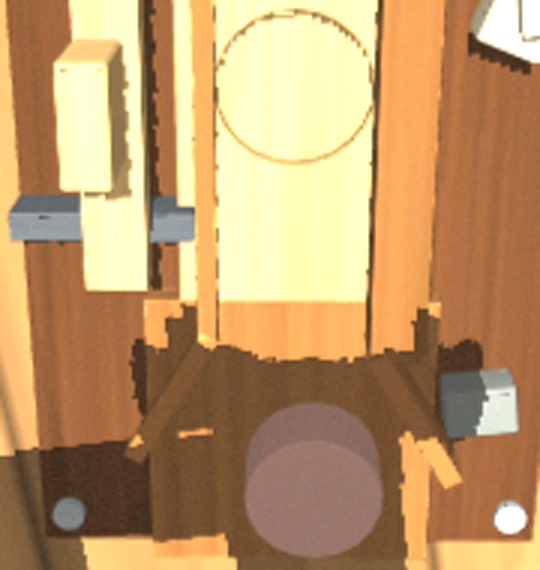

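The crop shows the stone's top centre at crop (314,498), full picture (329.7,346). The tab top spans crop (55–112, 62–190), full (243.5–262.5, 201–243).

```bash
cat >> h.py <<'E'
yw=np.radians(-8.28);O=np.array([.5679,-.0085]);xd=np.array([np.cos(yw),np.sin(yw)]);yd=np.array([-xd[1],xd[0]])
blk=lambda w:(np.asarray(w)[...,:2]-O)@np.c_[xd,yd]*1000
def tgt(bx,by,z):
    "move from the present TCP to block (mm) in tool mm"
    s,T=pose();w=np.r_[O+xd*bx/1000+yd*by/1000,z/1000]
    Rt=np.c_[np.r_[-yd,0],[0,0,-1],np.r_[xd,0]]
    print("blk now",blk(s["tool_pos"]).round(1),"z",(s["tool_pos"][2]*1000).round(1),"shift",(T[:3,:3].T@(w-T[:3,3])*1000).round(1),"turn",np.degrees(R.from_matrix(T[:3,:3].T@Rt).as_rotvec()).round(2),"F blk",(s["contact_force"][:2]@np.c_[xd,yd]).round(2),s["contact_force"][2].round(2),"w",round(s["gripper_width"],3),"t",s["time"])
E
python3 - <<'E'
from h import *
T=np.load("T0.npy");c=manip.calibration("wrist");C=T@c["T_tool_cam"]
for n,p,z in[("stone",(329.7,346),.05),("st left",(306.7,345),.05),("st right",(352.3,345),.05),("st bot",(329.7,365.3),.05),("tab c",(253,222),.078),("tabL",(243.5,222),.078),("tabR",(262,222),.078),("tab far",(253,200.5),.078),("tab near",(253,243),.078),("bar face",(274.5,230),.043)]:
    print(n,blk(px2w(c["mtx"],C,[p],z)[0]).round(1))
tgt(9,-175,80)
E
```

```text
stone [   9.2 -107.2]
st left [ -18.3 -105.9]
st right [  36.2 -105.6]
st bot [   9.6 -135. ]
tab c [-69.1  56. ]
tabL [-78.4  55.9]
tabR [-60.3  56. ]
tab far [-67.9  77.6]
tab near [-70.2  34. ]
bar face [-52.7  36.3]
blk now [-3.7 76.8] z 303.6 shift [251.7 223.7  12.4] turn [0.08 0.16 0.04] F blk [0.13 0.25] -0.24 w 1.0 t 2.95
```

>>> apply_moves(
  moves=[
    [0.48,39,30,2,0,0,0],
    [0.48,39,30,2,0,0,0],
    [0.48,39,30,2,0,0,0],
    [0.48,39,30,2,0,0,0],
    [0.48,38,30,2,0,0,0],
    [0.48,38,30,2,0,0,0],
    [0.48,0,15,0,0,0,0],
    [0.48,0,15,0,0,0,0],
    [0.48,0,15,0,0,0,0],
    [0.48,0,15,0,0,0,0],
    [0.48,0,0,0,0,0,0],
    [0.48,0,0,0,0,0,0],
  ],
)

```text
time: 4.15
tool_pos: [0.5549, -0.1624, 0.0643]
tool_rot: [0.464, -0.464, 0.534, -0.534]
contact_force: [-0.2, 0.2, 0.9]
gripper_width: 0.258
```

Run:
```python
from h import *
tgt(9,-155,50);print(manip.tcp_to_tips)
w=manip.grab_frame("wrist")[150:480,160:480];s=manip.grab_frame("side")[140:290,270:470]
w=cv2.resize(cv2.convertScaleAbs(w,alpha=1.4,beta=10),None,fx=1.25,fy=1.25);s=cv2.resize(s,(400,300),interpolation=cv2.INTER_CUBIC)
o=np.zeros((412,800,3),np.uint8);o[:,:400]=w[:412];o[:300,400:]=s;cv2.imwrite("pics/a1.png",o)
```

```text
blk now [   9.3 -154.2] z 64.3 shift [ 0.8 14.3 -0.3] turn [ 0.01  0.21 -0.  ] F blk [-0.23  0.16] 0.93 w 0.258 t 4.15
0.019
```

View pics/a1.png

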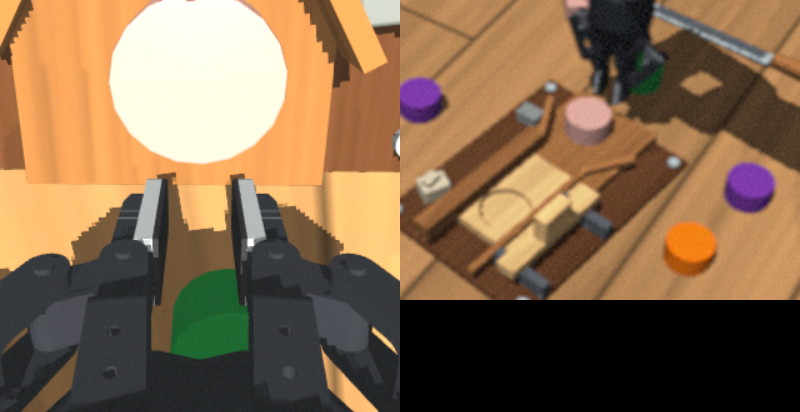

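The picture shows the fingers straddling the stone's centre line just behind it. The front corners of the tips are at full-image (292,294) and (347,294). I'll work out how far the tips stand ahead of the TCP.

Run:
```python
from h import *
c=manip.calibration("wrist");A=c["T_tool_cam"]
for uv in[(292,294),(347,294),(278,345),(361,345),(333.5-14.5,280.5)]:
    d=A[:3,:3]@np.linalg.inv(c["mtx"])@[*uv,1];t=(-.011-A[0,3])/d[0];print(uv,(A[:3,3]+t*d).round(4))
s,T=pose();print("stone",blk(px2w(c["mtx"],T@A,[(160+198/1.25,150+163/1.25)],.05)))
```

```text
(292, 294) [-0.011   0.0168 -0.0119]
(347, 294) [-0.011   0.0168  0.0113]
(278, 345) [-0.011  -0.0186 -0.0141]
(361, 345) [-0.011  -0.0186  0.0134]
(319.0, 280.5) [-0.011   0.0296 -0.0005]
stone [[   9.23291996 -136.62557238]]
```

>>> apply_moves(
  moves=[
    [0.48,0,7,0,0,0.2,0],
    [0.48,0,7,0,0,0,0],
    [0.48,0,5,0,0,0,0],
    [0.48,-3,0,0,0,0,0],
    [0.48,-2,0,0,0,0,0],
    [0.48,-2,0,0,0,0,0],
    [0.48,-2,0,0,0,0,0],
    [0.48,-2,0,0,0,0,0],
    [0.48,-3,0,-0.7,0,0,0],
    [0.48,-3,0,-0.7,0,0,0],
    [0.48,-3,0,-0.7,0,0,0],
    [0.48,-3,0,-0.7,0,0,0],
    [0.48,-3,0,-0.7,0,0,0],
    [0.48,-3,0,-0.7,0,0,0],
    [0.48,-3,0,-0.7,0,0,0],
    [0.48,-3,0,-0.7,0,0,0],
  ],
)

```text
time: 5.85
tool_pos: [0.5542, -0.1275, 0.0453]
tool_rot: [-0.462, 0.462, -0.535, 0.535]
contact_force: [0.9, -1.2, 1.0]
gripper_width: 0.26
```

Run:
```python
from h import *
tgt(0,-100,45);s,T=pose()
im=manip.grab_frame("wrist");cv2.imwrite("pics/a2.png",cv2.convertScaleAbs(im[60:400,100:560],alpha=.8))
```

```text
blk now [   3.6 -119.7] z 45.3 shift [-19.7   0.3  -3.6] turn [-0.   -0.06  0.  ] F blk [ 1.09 -1.07] 1.03 w 0.26 t 5.85
```

View pics/a2.png

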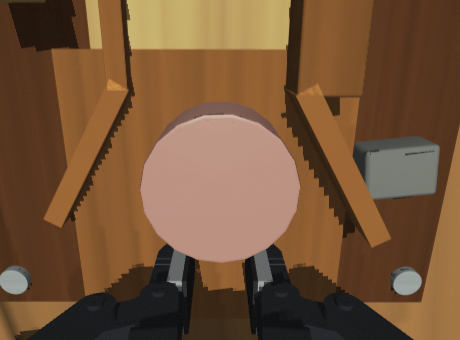

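The stone is seated in the two-finger cradle (top disc centre at crop (220,188)), about 3 mm right of the lane's centre line. I'll keep correcting that while pushing.

>>> apply_moves(
  moves=[
    [0.48,-3,0,-0.7,0,0,0],
    [0.48,-3,0,-0.7,0,0,0],
    [0.48,-3,0,-0.7,0,0,0],
    [0.48,-3,0,-0.7,0,0,0],
    [0.48,-3,0,-0.7,0,0,0],
    [0.48,-3,0,0,0,0,0],
    [0.48,-3,0,0,0,0,0],
    [0.48,-3,0,0,0,0,0],
  ],
)

```text
time: 6.7
tool_pos: [0.5542, -0.1032, 0.0452]
tool_rot: [0.462, -0.462, 0.535, -0.535]
contact_force: [-0.7, -0.8, 0.1]
gripper_width: 0.263
```

>>> apply_moves(
  moves=[
    [0.48,-2.5,0,0,0,0,0],
    [0.48,-2.5,0,0,0,0,0],
    [0.48,-2.5,0,0,0,0,0],
    [0.48,-2.5,0,0,0,0,0],
    [0.48,-2.5,0,0,0,0,0],
    [0.48,-2.5,0,0,0,0,0],
  ],
)

```text
time: 7.3
tool_pos: [0.5564, -0.0884, 0.0453]
tool_rot: [0.462, -0.462, 0.535, -0.535]
contact_force: [-0.3, -1.0, 0.6]
gripper_width: 0.26
```

Run:
```python
from h import *
tgt(0,10,45);s,T=pose()
im=manip.grab_frame("wrist");cv2.imwrite("pics/a3.png",cv2.convertScaleAbs(im[60:400,100:560],alpha=.8))
```

```text
blk now [  0.2 -80.7] z 45.3 shift [-90.7   0.3  -0.3] turn [ 0.   -0.06  0.  ] F blk [-0.1  -1.04] 0.58 w 0.26 t 7.3
```

View pics/a3.png

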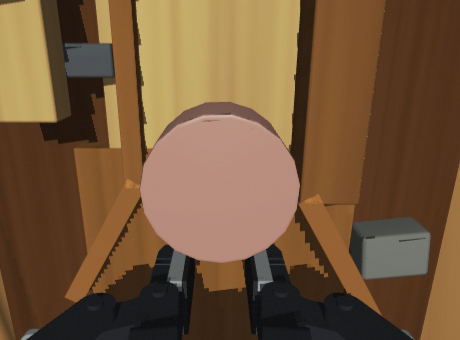

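The stone (crop (220,188)) is in the mouth, centred between the flares. I'll push on.

>>> apply_moves(
  moves=[
    [0.48,-3,0,0,0,0,0],
    [0.48,-3,0,0,0,0,0],
    [0.48,-3,0,0,0,0,0],
    [0.48,-3,0,0,0,0,0],
    [0.48,-3,0,0,0,0,0],
  ],
)

```text
time: 7.85
tool_pos: [0.5586, -0.0735, 0.0453]
tool_rot: [-0.462, 0.462, -0.535, 0.535]
contact_force: [-0.2, -0.9, 0.7]
gripper_width: 0.263
```

>>> apply_moves(
  moves=[
    [0.48,-3,0,0,0,0,0],
    [0.48,-3,0,0,0,0,0],
    [0.48,-3,0,0,0,0,0],
    [0.48,-3,0,0,0,0,0],
    [0.48,-3,0,0,0,0,0],
    [0.48,-3,0,0,0,0,0],
    [0.48,-3,0,0,0,0,0],
    [0.48,-3,0,0,0,0,0],
    [0.48,-3,0,0,0,0,0],
    [0.48,-3,0,0,0,0,0],
    [0.48,-3,0,0,0,0,0],
    [0.48,-3,0,0,0,0,0],
  ],
)

```text
time: 9.05
tool_pos: [0.5639, -0.0379, 0.0453]
tool_rot: [0.462, -0.462, 0.535, -0.535]
contact_force: [0.0, -1.1, -0.1]
gripper_width: 0.26
```

>>> apply_moves(
  moves=[
    [0.48,-3,0,0,0,0,0],
    [0.48,-3,0,0,0,0,0],
    [0.48,-3,0,0,0,0,0],
    [0.48,-3,0,0,0,0,0],
    [0.48,-3,0,0,0,0,0],
    [0.48,-3,0,0,0,0,0],
    [0.48,-3,0,0,0,0,0],
    [0.48,-3,0,0,0,0,0],
    [0.48,-3,0,0,0,0,0],
    [0.48,-3,0,0,0,0,0],
    [0.48,-3,0,0,0,0,0],
    [0.48,0,0,0,0,0,0],
  ],
)

```text
time: 10.25
tool_pos: [0.5686, -0.005, 0.0453]
tool_rot: [0.463, -0.462, 0.535, -0.535]
contact_force: [-0.4, -0.8, -0.5]
gripper_width: 0.26
```

Run:
```python
from h import *
tgt(0,10,45);s,T=pose()
im=manip.grab_frame("wrist");cv2.imwrite("pics/a4.png",cv2.convertScaleAbs(im[60:400,100:560],alpha=.8))
c=manip.calibration("wrist");print(blk(px2w(c["mtx"],T@c["T_tool_cam"],[(320,322)],.05)))
```

```text
blk now [0.2 3.6] z 45.3 shift [-6.4  0.3 -0.2] turn [ 0.   -0.05 -0.03] F blk [-0.28 -0.9 ] -0.52 w 0.26 t 10.25
[[ 0.06997736 14.60164926]]
```

View pics/a4.png

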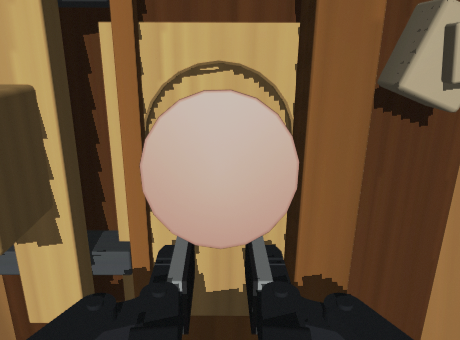

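The stone is still on the floor (same size). The pocket's far arc is visible ahead at crop row 63. The near edge of the stone (crop row 248) has moved away from the finger tips by a few mm, so I'll compute where it is.

Run:
```python
from h import *
s,T=pose();c=manip.calibration("wrist")
g=lambda r,z,col=320:blk(px2w(c["mtx"],T@c["T_tool_cam"],[(col,r)],z)[0]).round(1)
for z in(.05,.0495,.0415):print(z,g(308,z),g(150,z),g(229,z,241),g(229,z,398))
print("arc",g(123,.0195),g(121,.0195))
im=manip.grab_frame("wrist");cv2.imwrite("pics/a5.png",im)
```

```text
0.05 [ 0.  20.3] [-0.  76.1] [-26.4  50.3] [26.  50.3]
0.0495 [ 0. 20.] [-0.  76.1] [-26.5  50.1] [26.2 50.1]
0.0415 [ 0.  15.4] [-0.  75.2] [-28.3  47.5] [28.  47.5]
arc [ 0. 83.] [ 0.  83.8]
```

The numbers fit a stone tipped nose-down into the pocket, with its rear still on the rim and its centre about 8 mm short. I'll continue in small steps and watch the force.

>>> apply_moves(
  moves=[
    [0.48,-1.5,0,0,0,0,0],
    [0.48,-1.5,0,0,0,0,0],
    [0.48,-1.5,0,0,0,0,0],
    [0.48,-1.5,0,0,0,0,0],
    [0.48,-1,0,0,0,0,0],
  ],
)

```text
time: 10.85
tool_pos: [0.5697, 0.0016, 0.0453]
tool_rot: [0.462, -0.462, 0.535, -0.535]
contact_force: [-0.3, 0.2, 0.1]
gripper_width: 0.258
```

>>> apply_moves(
  moves=[
    [0.48,-1,0,0,0,0,0],
    [0.48,0,0,0,0,0,0],
  ],
)

```text
time: 11.05
tool_pos: [0.5698, 0.0025, 0.0453]
tool_rot: [0.462, -0.462, 0.535, -0.535]
contact_force: [0.2, 0.2, 0.6]
gripper_width: 0.261
```

>>> apply_moves(
  moves=[
    [0.48,-1,0,0,0,0,0],
    [0.48,0,0,0,0,0,0],
  ],
)

```text
time: 11.25
tool_pos: [0.5699, 0.0035, 0.0453]
tool_rot: [0.462, -0.462, 0.535, -0.535]
contact_force: [-0.1, -0.2, -0.6]
gripper_width: 0.259
```

>>> apply_moves(
  moves=[
    [0.48,-1,0,0,0,0,0],
    [0.48,0,0,0,0,0,0],
  ],
)

```text
time: 11.45
tool_pos: [0.57, 0.0045, 0.0453]
tool_rot: [0.462, -0.462, 0.535, -0.535]
contact_force: [0.3, 0.2, 0.1]
gripper_width: 0.26
```

Run:
```python
from h import *
tgt(0,17,45);s,T=pose()
im=manip.grab_frame("wrist");cv2.imwrite("pics/a6.png",cv2.convertScaleAbs(im[60:400,100:560],alpha=.8))
```

```text
blk now [ 0.2 13.1] z 45.3 shift [-3.9  0.3 -0.2] turn [ 0.   -0.06 -0.  ] F blk [0.3  0.26] 0.11 w 0.26 t 11.45
```

View pics/a6.png

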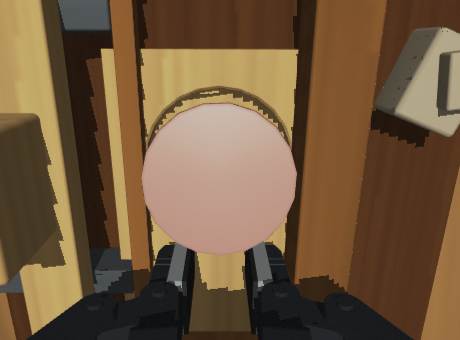

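Run:
```python
from h import *
s,T=pose();c=manip.calibration("wrist");C=T@c["T_tool_cam"];a=np.linspace(0,6.28,200)
for zc,y,tilt in[(35,49.6,0),(26.5,50,0),(26.5,52,0),(26.5,54,0),(26.5,56,0),(30.5,48,9),(30.5,50,9),(30.5,46,9)]:
    t=np.radians(tilt);lo=np.c_[28*np.cos(a),28*np.sin(a),15+0*a]
    lo=lo@np.array([[1,0,0],[0,np.cos(t),-np.sin(t)],[0,np.sin(t),np.cos(t)]])  # nose (+y) down
    W=np.c_[O+np.outer(lo[:,0]/1e3,xd)+np.outer((lo[:,1]+y)/1e3,yd),(lo[:,2]+zc)/1e3]
    p=w2px(c["mtx"],C,W)-[100,60];print(zc,y,tilt,"cols",p[:,0].min().round(),p[:,0].max().round(),"rows",p[:,1].min().round(),p[:,1].max().round(), "front z lower" if lo[50,2]<lo[150,2] else "")
```

```text
35 49.6 0 cols 138.0 302.0 rows 116.0 268.0 
26.5 50 0 cols 143.0 297.0 rows 111.0 255.0 
26.5 52 0 cols 142.0 297.0 rows 105.0 250.0 
26.5 54 0 cols 142.0 297.0 rows 99.0 246.0 
26.5 56 0 cols 142.0 298.0 rows 93.0 241.0 
30.5 48 9 cols 141.0 299.0 rows 110.0 265.0 front z lower
30.5 50 9 cols 140.0 299.0 rows 104.0 260.0 front z lower
30.5 46 9 cols 141.0 298.0 rows 116.0 270.0 front z lower
```

The outline measured (columns 142–297, rows 103–254) lies between flat and 9° tilt, so it may still be resting slightly on the rear rim. I'll push on 1 mm at a time and fit the outline numerically.

>>> apply_moves(
  moves=[
    [0.48,-1,0,0,0,0,0],
    [0.48,0,0,0,0,0,0],
  ],
)

```text
time: 11.7
tool_pos: [0.5702, 0.0055, 0.0453]
tool_rot: [-0.462, 0.462, -0.535, 0.535]
contact_force: [0.1, -0.6, 0.3]
gripper_width: 0.264
```

>>> apply_moves(
  moves=[
    [0.48,-1,0,0,0,0,0],
    [0.48,0,0,0,0,0,0],
  ],
)

```text
time: 11.9
tool_pos: [0.5704, 0.0064, 0.0453]
tool_rot: [-0.462, 0.462, -0.535, 0.535]
contact_force: [-0.2, -1.2, -0.7]
gripper_width: 0.257
```

```bash
cat > fit.py <<'E'
from h import *
from scipy.optimize import least_squares
def fit(im=None):
    s,T=pose();im=manip.grab_frame("wrist") if im is None else im;c=manip.calibration("wrist");C=T@c["T_tool_cam"]
    b,g,r=[im[...,i].astype(int) for i in range(3)]
    m=((abs(g-b)<25)&(r-g>12)&(r>110)).astype(np.uint8)
    m=cv2.morphologyEx(cv2.morphologyEx(m,cv2.MORPH_OPEN,np.ones((5,5))),cv2.MORPH_CLOSE,np.ones((9,9)))
    k=max(cv2.findContours(m,cv2.RETR_EXTERNAL,cv2.CHAIN_APPROX_NONE)[0],key=cv2.contourArea)
    p=cv2.convexHull(k)[:,0].astype(float);cv2.imwrite("pics/mask.png",m*255)
    print("bbox",cv2.boundingRect(k))
    def res(v):   # top-face plane: centre x,y,z, tilts
        cx,cy,z,ta,tb=v;n=R.from_euler("xy",[ta,tb],degrees=True).as_matrix()[:,2];B=np.c_[np.r_[xd,0],np.r_[yd,0],[0,0,1]]
        N=B@n;P0=np.r_[O+xd*cx/1e3+yd*cy/1e3,z/1e3]
        d=np.c_[p,np.ones(len(p))]@np.linalg.inv(c["mtx"]).T@C[:3,:3].T
        Q=C[:3,3]+d*(((P0-C[:3,3])@N)/(d@N))[:,None]
        return (np.linalg.norm(Q-P0,axis=1)-.028)*1e3
    q=least_squares(res,[0,50,43,0,0],loss="soft_l1");print("top x,y,z,tilt about x(-=nose down),about y",q.x.round(2),"rms",np.sqrt(np.mean(res(q.x)**2)).round(2))
if __name__=="__main__":
    tgt(0,17,45);fit()
E
python3 fit.py
```

```text
blk now [ 0.3 15.1] z 45.3 shift [-1.9  0.3 -0.3] turn [-0.   -0.06  0.  ] F blk [ 0.   -1.23] -0.69 w 0.257 t 11.9
bbox (245, 159, 150, 151)
top x,y,z,tilt about x(-=nose down),about y [  0.88  55.25  37.89 -16.68   9.76] rms 0.47
```

>>> apply_moves(
  moves=[
    [0.48,-1,0,0,0,0,0],
    [0.48,0,0,0,0,0,0],
  ],
)

```text
time: 12.15
tool_pos: [0.5705, 0.0074, 0.0453]
tool_rot: [-0.462, 0.462, -0.535, 0.535]
contact_force: [0.2, -0.6, -0.5]
gripper_width: 0.261
```

```bash
python3 fit.py
```

```text
blk now [ 0.3 16.1] z 45.3 shift [-0.9  0.3 -0.3] turn [-0.   -0.06 -0.  ] F blk [ 0.26 -0.58] -0.51 w 0.261 t 12.15
bbox (245, 160, 150, 150)
top x,y,z,tilt about x(-=nose down),about y [  0.94  56.38  37.89 -18.3   10.7 ] rms 0.47
```

>>> apply_moves(
  moves=[
    [0.48,-1,0,0,0,0,0],
    [0.48,0,0,0,0,0,0],
  ],
)

```text
time: 12.4
tool_pos: [0.5706, 0.0084, 0.0453]
tool_rot: [0.462, -0.462, 0.535, -0.535]
contact_force: [0.1, -0.1, -0.5]
gripper_width: 0.257
```

Run:
```python
from fit import *
tgt(0,17,45);im=manip.grab_frame("wrist");fit(im)
cv2.imwrite("pics/a7.png",cv2.resize(cv2.convertScaleAbs(im[140:350,210:430],alpha=.8),None,fx=2.8,fy=2.8,interpolation=cv2.INTER_CUBIC))
```

```text
blk now [ 0.3 17.2] z 45.3 shift [ 0.2  0.3 -0.3] turn [ 0.   -0.06 -0.  ] F blk [ 0.11 -0.1 ] -0.47 w 0.257 t 12.4
bbox (245, 159, 150, 151)
top x,y,z,tilt about x(-=nose down),about y [  0.76  57.28  37.46 -18.06   9.16] rms 0.48
```

View pics/a7.png

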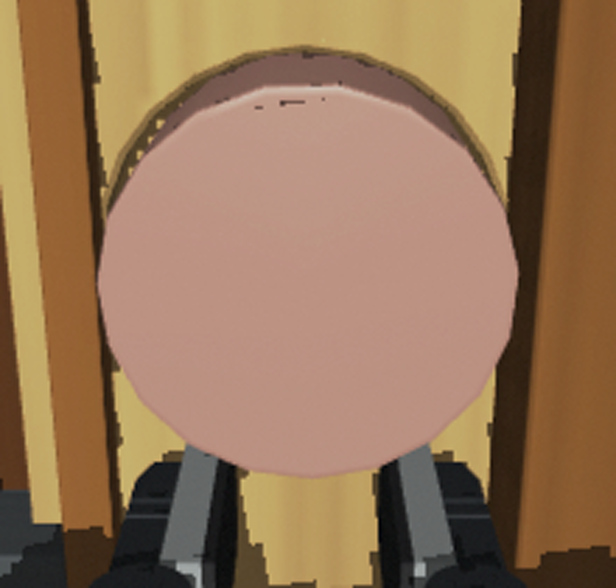

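The pocketed outline is now columns 245–395 and rows 171–310. After correcting for the scale bias seen while the stone was flat on the floor, this fits a flat stone 8.5 mm lower. The stone's front wall is against the pocket's far wall and the push force is about 0, so it has dropped. Next I'll retreat and go behind the tab with the fingers shut.

>>> apply_moves(
  moves=[
    [0.48,3,0,0,0,0,0],
    [0.48,3,0,0,0,0,0],
    [0.48,0,-20,0,0,0,0],
    [0.48,0,-35,0,0,0,0],
    [0.48,0,-40,0,0,0,0],
    [1,-15,0,-35,0,0,0],
    [1,-15,0,-35,0,0,0],
    [1,-15,0,-35,0,0,0],
    [1,0,0,0,0,0,0],
    [1,0,0,0,0,0,0],
  ],
)

```text
time: 13.45
tool_pos: [0.4722, 0.0623, 0.1405]
tool_rot: [-0.463, 0.462, -0.535, 0.535]
contact_force: [-0.3, -0.4, 0.7]
gripper_width: -0.002
```

Run:
```python
from h import *
tgt(-108,56,71);print(manip.tcp_to_tips)
w=manip.grab_frame("wrist");t=manip.grab_frame("top")[195:285,280:400]
cv2.imwrite("pics/w8.png",w)
o=np.zeros((480,800,3),np.uint8);o[:,:440]=w[:,200:640];o[:270,440:]=cv2.resize(t,(360,270),interpolation=cv2.INTER_CUBIC);cv2.imwrite("pics/a8.png",o)
np.save("T8.npy",pose()[1])
```

```text
blk now [-104.9   56.3] z 140.5 shift [ 0.3 69.5 -3.2] turn [-0.06 -0.01 -0.  ] F blk [-0.27 -0.48] 0.72 w -0.002 t 13.45
0.019
```

View pics/a8.png

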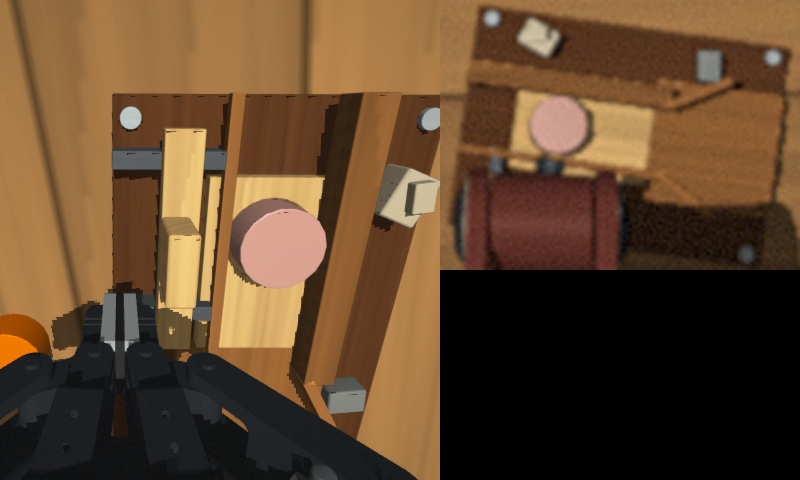

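The stone sits flat in the pocket at (480,245) in the full picture. The tab top spans full columns 364–400 and rows 236–308, and the shut fingertips are clear to its left. I'll check the tab's back face and go down.

Run:
```python
from h import *
T=np.load("T8.npy");c=manip.calibration("wrist");C=T@c["T_tool_cam"]
for n,p,z in[("tabL",(364,270),.078),("tabR",(400,270),.078),("far",(380,236),.078),("near",(382,308),.078),("jawface",(405,180),.043),("stone L",(431,243),.0415),("stone R",(526,243),.0415),("stone top",(478,198),.0415),("st bot",(478,289),.0415)]:print(n,blk(px2w(c["mtx"],C,[p],z)[0]).round(1))
A=c["T_tool_cam"]
for uv in[(305,294),(335,294),(303,345),(337,345)]:
    d=A[:3,:3]@np.linalg.inv(c["mtx"])@[*uv,1];t=(-.011-A[0,3])/d[0];print(uv,(A[:3,3]+t*d).round(4))
```

```text
tabL [-79.5  57. ]
tabR [-59.8  57. ]
far [-71.8  76.7]
near [-68.4  33.4]
jawface [-52.6 100. ]
stone L [-32.6  59.2]
stone R [28.1 59.2]
stone top [-6.7 88.6]
st bot [ 1.9 26.5]
(305, 294) [-0.011   0.0168 -0.0064]
(335, 294) [-0.011   0.0168  0.0062]
(303, 345) [-0.011  -0.0186 -0.0058]
(337, 345) [-0.011  -0.0186  0.0054]
```

>>> apply_moves(
  moves=[
    [1,0,0,-3,0,0,0],
    [1,0,25,0,0,0,0],
    [1,0,20,0,0,0,0],
    [1,0,15,0,0,0,0],
    [1,0,9,0,0,0,0],
    [1,0,0,0,0,0,0],
    [1,0,0,0,0,0,0],
  ],
)

```text
time: 14.25
tool_pos: [0.4701, 0.0624, 0.0718]
tool_rot: [-0.462, 0.462, -0.535, 0.535]
contact_force: [0.5, -0.3, -0.3]
gripper_width: 0.002
```

>>> apply_moves(
  moves=[
    [1,0,0,2,0,0,0],
    [1,0,0,2,0,0,0],
    [1,0,0,2,0,0,0],
    [1,0,0,2,0,0,0],
    [1,0,0,2,0,0,0],
    [1,0,0,2,0,0,0],
  ],
)

```text
time: 14.85
tool_pos: [0.4815, 0.0608, 0.0714]
tool_rot: [-0.462, 0.462, -0.535, 0.535]
contact_force: [-0.4, -0.4, 1.1]
gripper_width: 0.001
```

>>> apply_moves(
  moves=[
    [1,0,0,1,0,0,0],
    [1,0,0,1,0,0,0],
    [1,0,0,1,0,0,0],
    [1,0,0,1,0,0,0],
    [1,0,0,1,0,0,0],
    [1,0,0,1,0,0,0],
  ],
)

```text
time: 15.45
tool_pos: [0.4869, 0.06, 0.0712]
tool_rot: [0.462, -0.463, 0.535, -0.535]
contact_force: [-2.9, -0.2, 1.8]
gripper_width: 0.003
```

>>> apply_moves(
  moves=[
    [1,0,0,1,0,0,0],
    [1,0,0,1,0,0,0],
    [1,0,0,1,0,0,0],
    [1,0,0,1,0,0,0],
    [1,0,0,1,0,0,0],
    [1,0,0,1,0,0,0],
  ],
)

```text
time: 16.05
tool_pos: [0.4932, 0.0591, 0.0712]
tool_rot: [0.462, -0.462, 0.535, -0.535]
contact_force: [-3.2, -0.6, 1.1]
gripper_width: 0.001
```

```bash
python3 -c "
from h import *
tgt(-90,56,72)"
```

```text
blk now [-83.7  56.2] z 71.2 shift [ 0.2 -0.8 -6.3] turn [ 0.01 -0.06  0.  ] F blk [-3.05 -1.09] 1.06 w 0.001 t 16.05
```

>>> apply_moves(
  moves=[
    [1,0,0,1,0,0,0],
    [1,0,0,1,0,0,0],
    [1,0,0,1,0,0,0],
    [1,0,0,1,0,0,0],
    [1,0,0,1,0,0,0],
    [1,0,0,1,0,0,0],
    [1,0,0,1,0,0,0],
    [1,0,0,1,0,0,0],
    [1,0,0,1,0,0,0],
    [1,0,0,1,0,0,0],
    [1,0,0,1,0,0,0],
  ],
)

```text
time: 17.15
tool_pos: [0.5041, 0.0575, 0.0712]
tool_rot: [0.462, -0.462, 0.535, -0.535]
contact_force: [-2.9, -0.3, 0.2]
gripper_width: -0.003
```

>>> apply_moves(
  moves=[
    [1,0,0,0.5,0,0,0],
    [1,0,0,0.5,0,0,0],
    [1,0,0,0.5,0,0,0],
    [1,0,0,0.5,0,0,0],
  ],
)

```text
time: 17.55
tool_pos: [0.506, 0.0572, 0.0712]
tool_rot: [0.462, -0.462, 0.535, -0.535]
contact_force: [-3.1, -0.6, -1.4]
gripper_width: -0.001
```

>>> apply_moves(
  moves=[
    [1,0,0,0.5,0,0,0],
    [1,0,0,0.5,0,0,0],
    [1,0,0,0.5,0,0,0],
  ],
)

```text
time: 17.85
tool_pos: [0.5075, 0.057, 0.0712]
tool_rot: [0.462, -0.462, 0.535, -0.535]
contact_force: [-3.4, -1.1, -0.5]
gripper_width: 0.002
```

>>> apply_moves(
  moves=[
    [1,0,0,0.5,0,0,0],
    [1,0,0,0.5,0,0,0],
  ],
)

```text
time: 18.05
tool_pos: [0.5085, 0.0569, 0.0712]
tool_rot: [0.462, -0.462, 0.535, -0.535]
contact_force: [-3.9, -0.3, -0.5]
gripper_width: -0.0
```

>>> apply_moves(
  moves=[
    [1,0,0,0.4,0,0,0],
    [1,0,0,0.4,0,0,0],
  ],
)

```text
time: 18.25
tool_pos: [0.5093, 0.0567, 0.0713]
tool_rot: [0.462, -0.462, 0.535, -0.535]
contact_force: [-2.9, -1.2, -0.5]
gripper_width: 0.0
```

>>> apply_moves(
  moves=[
    [1,0,0,0.4,0,0,0],
    [1,0,0,0.4,0,0,0],
  ],
)

```text
time: 18.45
tool_pos: [0.5101, 0.0566, 0.0713]
tool_rot: [-0.462, 0.462, -0.535, 0.535]
contact_force: [-3.6, -1.5, 0.2]
gripper_width: -0.001
```

>>> apply_moves(
  moves=[
    [1,0,0,0.3,0,0,0],
    [1,0,0,0.3,0,0,0],
  ],
)

```text
time: 18.65
tool_pos: [0.5107, 0.0565, 0.0712]
tool_rot: [0.462, -0.462, 0.535, -0.535]
contact_force: [-3.5, -1.1, -1.2]
gripper_width: 0.001
```

>>> apply_moves(
  moves=[
    [1,0,0,0.3,0,0,0],
    [1,0,0,0.3,0,0,0],
  ],
)

```text
time: 18.85
tool_pos: [0.5113, 0.0565, 0.0713]
tool_rot: [0.462, -0.462, 0.535, -0.535]
contact_force: [-3.3, -1.1, -1.5]
gripper_width: -0.002
```

>>> apply_moves(
  moves=[
    [1,0,0,0.3,0,0,0],
    [1,0,0,0.3,0,0,0],
  ],
)

```text
time: 19.05
tool_pos: [0.5117, 0.0564, 0.0712]
tool_rot: [0.462, -0.462, 0.535, -0.535]
contact_force: [-3.2, -1.0, -0.4]
gripper_width: 0.003
```

>>> apply_moves(
  moves=[
    [1,0,0,0.3,0,0,0],
    [1,0,0,0.3,0,0,0],
  ],
)

```text
time: 19.25
tool_pos: [0.5124, 0.0563, 0.0712]
tool_rot: [0.462, -0.462, 0.535, -0.535]
contact_force: [-4.8, -0.9, 0.1]
gripper_width: 0.001
```

>>> apply_moves(
  moves=[
    [1,0,0,0.3,0,0,0],
    [1,0,0,0.3,0,0,0],
  ],
)

```text
time: 19.45
tool_pos: [0.5127, 0.0562, 0.0712]
tool_rot: [0.462, -0.463, 0.535, -0.535]
contact_force: [-6.2, -1.7, 0.4]
gripper_width: 0.001
```

>>> apply_moves(
  moves=[
    [1,0,0,0.3,0,0,0],
    [1,0,0,0,0,0,0],
  ],
)

```text
time: 19.65
tool_pos: [0.5127, 0.0562, 0.0712]
tool_rot: [0.462, -0.463, 0.535, -0.535]
contact_force: [-6.6, -0.1, 1.9]
gripper_width: -0.004
```

>>> apply_moves(
  moves=[
    [1,0,0,0.3,0,0,0],
    [1,0,0,0,0,0,0],
  ],
)

```text
time: 19.85
tool_pos: [0.5128, 0.0562, 0.0712]
tool_rot: [0.462, -0.463, 0.536, -0.534]
contact_force: [-7.7, -1.5, 2.6]
gripper_width: 0.003
```

>>> apply_moves(
  moves=[
    [1,0,0,0.3,0,0,0],
    [1,0,0,0,0,0,0],
  ],
)

```text
time: 20.05
tool_pos: [0.5128, 0.0562, 0.0712]
tool_rot: [0.461, -0.463, 0.536, -0.534]
contact_force: [-9.7, -1.2, 3.4]
gripper_width: -0.003
```

>>> apply_moves(
  moves=[
    [1,0,0,0.3,0,0,0],
    [1,0,0,0,0,0,0],
  ],
)

```text
time: 20.25
tool_pos: [0.5129, 0.0562, 0.0712]
tool_rot: [0.461, -0.463, 0.536, -0.534]
contact_force: [-10.7, 0.3, 3.8]
gripper_width: 0.001
```

>>> apply_moves(
  moves=[
    [1,0,0,0.1,0,0,0],
    [1,0,0,0,0,0,0],
    [1,0,0,0,0,0,0],
    [1,0,0,0,0,0,0],
    [1,0,0,0,0,0,0],
    [1,0,0,0,0,0,0],
    [1,0,0,0,0,0,0],
    [1,0,0,0,0,0,0],
  ],
)

```text
time: 21.05
tool_pos: [0.5128, 0.0562, 0.0712]
tool_rot: [0.461, -0.464, 0.536, -0.534]
contact_force: [-10.3, -1.2, 5.8]
gripper_width: -0.003
```

Run:
```python
from h import *
tgt(-64,56,72)
w=manip.grab_frame("wrist");cv2.imwrite("pics/a9.png",w)
```

```text
blk now [-63.8  56.1] z 71.2 shift [ 0.1 -0.8 -0.2] turn [ 0.25 -0.05  0.02] F blk [-10.02  -2.68] 5.78 w -0.003 t 21.05
```

About 10–10.7 N on the tab (7–7.5 N on the stone) has been held for about 1 s, at the expected jaw travel. I'll back off straight, rise, and check by numbers since no picture views remain.

>>> apply_moves(
  moves=[
    [1,0,0,-1,0,0,0],
    [1,0,0,-2,0,0,0],
    [1,0,0,-5,0,0,0],
    [1,0,0,-10,0,0,0],
    [1,0,-20,-5,0,0,0],
    [1,0,-40,0,0,0,0],
    [1,0,-40,0,0,0,0],
    [1,-15,-30,20,0,0,0],
    [1,-15,-30,20,0,0,0],
    [1,0,0,0,0,0,0],
    [1,0,0,0,0,0,0],
    [1,0,0,0,0,0,0],
  ],
)

```text
time: 22.3
tool_pos: [0.5343, 0.0832, 0.2297]
tool_rot: [0.462, -0.463, 0.536, -0.534]
contact_force: [-0.4, 0.1, -0.8]
gripper_width: -0.001
```

Run:
```python
from h import *
s,T=pose();tgt(-64,56,72);im=manip.grab_frame("wrist");cv2.imwrite("pics/end.png",im);c=manip.calibration("wrist");C=T@c["T_tool_cam"]
b,g,r=[im[...,i].astype(int) for i in range(3)]
m=((abs(g-b)<30)&(r-g>12)&(r>90)).astype(np.uint8);m=cv2.morphologyEx(m,cv2.MORPH_OPEN,np.ones((3,3)))
for k in cv2.findContours(m,cv2.RETR_EXTERNAL,cv2.CHAIN_APPROX_NONE)[0]:
    if cv2.contourArea(k)>400:
        x,y,w,h=cv2.boundingRect(k);print("pink",x,y,w,h,[blk(px2w(c["mtx"],C,[p],.0415)[0]).round(1).tolist() for p in[(x,y+h/2),(x+w,y+h/2),(x+w/2,y),(x+w/2,y+h)]])
# colour profile across lane at block y 57 at heights of jaw top / stone top
for by in(57,100,115):
  for bx in range(-60,36,3):
    u,v=w2px(c["mtx"],C,np.r_[O+xd*bx/1e3+yd*by/1e3,.042])[0]
    print(by,bx,(round(u),round(v)),im[round(v),round(u)].tolist(),end=" | " if bx%9 else "\n") if 0<=u<640 and 0<=v<480 else 0
```

```text
blk now [-46.5  85.9] z 229.7 shift [ 29.8 157.8 -17.1] turn [ 0.14 -0.06  0.02] F blk [-0.42 -0.  ] -0.77 w -0.001 t 22.3
pink 422 217 58 159 [[49.3, 2.9], [103.8, 2.9], [67.5, 80.6], [87.1, -88.1]]
pink 343 207 62 65 [[-26.1, 59.7], [29.0, 59.8], [0.0, 89.6], [3.0, 28.1]]
pink 256 192 60 86 [[-103.3, 63.9], [-50.1, 64.0], [-75.6, 102.7], [-77.9, 21.9]]
pink 340 133 41 56 [[-30.0, 128.9], [3.9, 128.9], [-13.9, 151.3], [-12.2, 105.3]]
pink 436 132 51 76 [[50.3, 121.4], [92.8, 121.5], [67.7, 152.1], [75.7, 88.7]]
pink 383 132 25 57 [[5.6, 129.3], [26.3, 129.3], [14.4, 152.1], [17.5, 105.3]]
pink 257 132 74 38 [[-98.4, 137.0], [-37.6, 137.0], [-67.7, 152.0], [-68.3, 121.4]]
57 -60 (305, 243) [37, 64, 104] | 57 -57 (308, 243) [32, 59, 97] | 57 -54 (312, 243) [36, 62, 103]
57 -51 (315, 243) [44, 74, 108] | 57 -48 (318, 243) [120, 199, 237] | 57 -45 (322, 243) [124, 200, 238]
57 -42 (325, 243) [128, 208, 242] | 57 -39 (328, 243) [129, 211, 243] | 57 -36 (332, 243) [125, 206, 241]
57 -33 (335, 243) [124, 202, 239] | 57 -30 (339, 243) [124, 202, 239] | 57 -27 (342, 243) [112, 178, 222]
57 -
[... 2201 characters left out ...]
39] | 115 -27 (343, 178) [124, 199, 238]
115 -24 (347, 178) [35, 63, 103] | 115 -21 (350, 178) [36, 63, 100] | 115 -18 (354, 178) [33, 58, 95]
115 -15 (358, 178) [35, 62, 96] | 115 -12 (361, 178) [33, 62, 101] | 115 -9 (365, 178) [36, 62, 104]
115 -6 (368, 178) [33, 60, 98] | 115 -3 (372, 178) [33, 61, 102] | 115 0 (376, 178) [32, 56, 90]
115 3 (379, 178) [36, 64, 108] | 115 6 (383, 178) [36, 64, 106] | 115 9 (386, 178) [37, 59, 99]
115 12 (390, 178) [36, 61, 102] | 115 15 (393, 178) [37, 64, 104] | 115 18 (397, 178) [36, 61, 100]
115 21 (401, 178) [31, 56, 90] | 115 24 (404, 178) [18, 27, 42] | 115 27 (408, 178) [21, 36, 54]
115 30 (411, 178) [24, 45, 67] | 115 33 (415, 178) [51, 96, 147] |
```

The jaw's edge (x about −26) abuts the stone's edge (x −26 to +29) with no gap, and the other end is at the fence. Handing in.

```bash
python3 -c "
from plant import manip
print(manip.job_done(),manip.state()['time'])"
```

```text
the job is handed in; nothing more can be done
the job is handed in; nothing more can be done
```

I nudged the pink stone through the flare and along the lane in a two-finger cradle until it dropped into the pocket, at about block y 54–57 mm. I then pushed the jaw's tab from behind and handed the job in at about 22 s of the 64 s allowed.

- **Pushing the stone:** the force readings stayed around 1–1.5 N throughout.
- **Jaw push:** I held 10–10.7 N on the tab for nearly a second. Jaw friction measured about 3 N, so that is roughly 7–7.5 N on the stone, slightly under the 8 N asked for but above the 4 N needed.
- **Last check, from pixel measurements:** the jaw's face abuts the stone with no visible gap. The stone spans x −26 to +29 mm between the jaw and the fence. The bystanders were not measured at the end, but the arm never went near them.
- **Checks that disagreed or failed:**
  - My outline-fit program gave unusable tilts (about −17°). I judged the stone flat instead by comparing its outline size with the size when it sat flat on the lane floor.
  - I could not view a picture after the push because the picture limit was reached.
  - The vertical force rose to about 6 N during the jaw hold; I did not look into the cause.

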